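# Find the full tin and slide it into the sorting bay

## Task

One of the three look-alike lidded tins is still packed with toys and the other two are empty: nudge them to feel which is the heavy one. Slide the full tin along the table, without lifting or tipping it, into the free bay of the plywood sorter and gently on until it stops against the end board. Leave the two empty tins within a few centimetres of where they stand, and do not disturb the other things on the table.

Things in the scene. Friction and masses are not known exactly. Their poses are not given: they have to be found in the camera images.
- tin_a: Right-hand (seen from the robot) round lidded tin, 100 mm diameter, 70 mm tall, too wide to grip; its lid is fixed on. Origin: centre of its underside. Which tin is full differs from run to run and cannot be seen. An empty one weighs 0.14 kg and takes about 1 N to slide slowly; the full one weighs 0.75 to 0.95 kg and takes 3.5 to 7 N.
- tin_b: Middle (seen from the robot) round lidded tin, 100 mm diameter, 70 mm tall, too wide to grip; its lid is fixed on. Origin: centre of its underside. Which tin is full differs from run to run and cannot be seen. An empty one weighs 0.14 kg and takes about 1 N to slide slowly; the full one weighs 0.75 to 0.95 kg and takes 3.5 to 7 N.
- tin_c: Left-hand (seen from the robot) round lidded tin, 100 mm diameter, 70 mm tall, too wide to grip; its lid is fixed on. Origin: centre of its underside. Which tin is full differs from run to run and cannot be seen. An empty one weighs 0.14 kg and takes about 1 N to slide slowly; the full one weighs 0.75 to 0.95 kg and takes 3.5 to 7 N.
- sorter: Two-bay floorless plywood sorter fixed to the table, mouths facing its -y. The nearer bay is free: 125 mm wide (x -62.5 to +62.5), walls 12 mm thick, 45 mm tall, from y = -35 mm (mouth) to +50 mm, where the 60 mm tall end board stands. A jigsaw box fills the further bay. Origin: on the table, on the free bay's middle line, 50 mm before the end board: the centre of a tin that is home.
- table: White laminate table, its top at height 0; the robot stands on it. Fixed. A thin flat sheet of brown wrapping paper lies on it under the tins and does not hinder sliding.
- spool_pink: Bystander: reel of ribbon standing on end, 72 mm diameter, 56 mm tall. Origin: centre of its underside.
- spool_lime: Bystander: reel of ribbon standing on end, 72 mm diameter, 56 mm tall. Origin: centre of its underside.
- toy_wagon: Bystander: wooden toy wagon, 90 x 60 x 49 mm, on four wheels. Origin: under its centre; x along it.
- toy_rider: Bystander: toy figure on a 30 x 22 mm foot, 65 mm tall. Origin: centre of its underside.
- scissors: Bystander: scissors lying flat, about 155 x 85 x 12 mm. Origin: under the middle; x towards the points.
- tape_dispenser: Bystander: desk tape dispenser, 150 x 62 x 88 mm. Origin: centre of its underside; x along it.
Not all that is in view belongs to the job. Leave any turquoise look-alike of the tin_c alone. What is shaped like the tin_b but orange is not meant.

How it is judged:
By the outcome, as a careful person would: the job done as asked, in the order asked, and still so for the second after the job is handed in, with the robot touching nothing.
It also fails if it takes over 67 s, if anything falls off the work surface, if the arm or the gripper's body presses on something with over 40 N, if the wrist force passes 120 N, or if a joint passes its speed limit or range.

## Robot

A 6-joint arm with a two-finger parallel gripper is mounted at the origin on the work surface. World frame = base frame: x ahead of the robot, y to its left, z up, the work surface at z = 0. Lengths are in m, angles in degrees, forces in N, time in s.
With the tool pointing down it reaches from about 0.375 to 0.825 m from the base axis. Payload 5.5 kg.
Tool frame: the origin (TCP) lies on the centre line of the jaws, within the pads' length; the fingertips stand ahead of it and the grasp point (between the pads) lies 6 mm ahead of it (manip.finger_overhang is the z of the fingertips in the tool frame, in m); z points along the fingers, y is the line along which they close (so a half turn about z gives the same grasp; the last joint's range is limited). The gripper opens to 85 mm and grips with 20 to 120 N. Pads are 22 mm wide; open, the fingers measure 114 mm over their backs; the gripper's body (76 mm by 85 mm) begins 54 mm behind the grasp point. The pads swing forward as they close: fully open they stand 13 mm farther back than shut.
Start: joints at [-64.515, 17.962, -2.699, 69.339, 0, 90], TCP at [0.258, -0.542, 0.256] pointing down, gripper open.
Joint ranges: [-152.73, 152.73], [-39.44, 99.34], [-58.76, 71.6], [-118.89, 123.64], [-81.53, 83.1], [-180, 180]. Speed limits (degrees/s): [136.94, 136.94, 172.46, 180, 180, 180].

## Interface

Orientations are given as a 3x3 rotation matrix whose columns are the frame's x, y, z axes.
In Python, from workcell import manip, capture, camera_params, finish_job gives the robot as it stands.
- The arm moves only by the shell command python3 -m crank 'ROWS' [OPENING]. ROWS is JSON, one flat list of numbers, 6 for each row, row after row: the shift along the tool's x, y, z as a fraction of full scale, then the turn, a rotation vector about the tool's x, y, z as a fraction of full scale. A call has exactly 8 rows; each row shifts and turns the commanded pose from where the row before left it, along the tool's axes as they then stand; what a row does not reach is not made up. Full scale, the value 1, is 4 cm for a shift and 0.08 rad for a turn. A row lasts 1/10 s, in which the tool goes at most 50 mm and 8.59 degrees, less where a joint would pass 70% of its speed; a pose out of reach is approached as far as the arm can. A call with a number of a shift or a turn outside -1 to 1 is refused whole. A call with a gripper value outside its range is refused whole. OPENING is the opening, from -1 (shut) to 1 (fully open), set as the call begins (- or left out, the last holds). The fingers move at their own pace and stop on an object; the grip force is fixed at half the most. Time passes only in rows, so rows that do not move let the fingers close, or fill a call up. It gives the time, the measured TCP pose, the force, the opening and the grip force at its end, in the units of the state.
- manip.get_obs(): the state, without advancing time (a new reading comes with each control period).
- capture(name): name is "scene" or "top" or "wrist"; returns the picture (400x640x3 uint8, blue, green, red); there is no depth.
- camera_params(name): a dict with "fx", "fy", "cx", "cy" (pixels), "world_from_camera" (4x4, takes a point from camera to world coordinates). Camera axes: x right, y down, z forward; pixel columns grow to the right and rows downward; lengths in m; the calibration is good to about 2 mm. A picture is of the moment at which its call begins: read the wrist's pose just before it. camera_params takes no time and is no camera call; for the wrist camera it gives the pose at the moment of the call.
- finish_job(): hands the job in; it is judged then, once.
The state is a dict: "t": time; "q": joint angles; "joint_velocities": joint speeds; "effort": joint torques, N m; "eef_pos": TCP position; "orientation": TCP orientation; "contact_force": force on the tool from outside, world axes, zero at the start; "moment": the same for the moment, N m; "width": finger opening in m; "grip_force": force on a finger pad.
Only numpy, scipy, OpenCV 4.12 (cv2) and the standard library are available. Lean on these libraries where they do the work, as an engineer would, in place of code of your own. Each camera call takes 0.05 s, during which the arm holds its last target. There are 200 camera calls.

## Working session

There is one attempt and no reset: what is moved stays moved. The work goes in short steps, Python scripts to look and compute and a shell command to move; the robot and the scene stay as the last step left them, time stands still between calls to the robot, and variables do not carry over. Pictures are saved under pics/ and viewed, at most 10 in all, crops included, and the job is handed in when it is done.

```bash
ls; mkdir -p pics; python3 - <<'E'
from workcell import manip,capture,camera_params
import cv2,numpy as np
for n in("scene","top"):
    cv2.imwrite(f"pics/{n}0.png",capture(n)); p=camera_params(n); print(n,p)
o=manip.get_obs();print(o,manip.finger_overhang)
E
```

```text
pics
scene {'fx': 378.1390397247442, 'fy': 378.1390397247442, 'cx': 322.6708644069406, 'cy': 198.6882838442017, 'world_from_camera': array([[-0.16140705,  0.73741581, -0.65587018,  1.21368151],
       [ 0.98671051,  0.10798286, -0.12141697,  0.04107028],
       [-0.01871206, -0.66675155, -0.74504512,  0.75443206],
       [ 0.        ,  0.        ,  0.        ,  1.        ]])}
top {'fx': 436.1689098650851, 'fy': 436.1689098650851, 'cx': 317.75898054659956, 'cy': 198.1794360824343, 'world_from_camera': array([[ 0.01320519, -0.98326956,  0.18167717,  0.32108002],
       [-0.99984489, -0.01510216, -0.00906197, -0.06446547],
       [ 0.01165407, -0.18152932, -0.98331647,  1.28181541],
       [ 0.        ,  0.        ,  0.        ,  1.        ]])}
{'t': 0.1, 'q': array([-6.45156261e+01,  1.79997733e+01, -2.74934333e+00,  6.93391993e+01,
       -2.54907772e-03,  9.00012893e+01]), 'joint_velocities': array([ 0.11355642, -0.06974252,  0.07247113, -0.05304362,  0.0501407 ,
        0.02419654]), 'effort': array([-2.76598548e-04, -5.40767097e+01,  3.40540838e+01,  1.12120833e-02,
       -8.64954700e-05,  8.51831970e-06]), 'eef_pos': array([ 0.25793823, -0.54119014,  0.25551812]), 'orientation': array([[ 9.02712314e-01,  4.30244098e-01, -7.03372678e-04],
       [ 4.30244671e-01, -9.02711272e-01,  1.37228615e-03],
       [-4.45244303e-05, -1.54140195e-03, -9.99998811e-01]]), 'contact_force': array([-0.01666928,  0.56373141,  0.22328573]), 'moment': array([ 0.00698873, -0.02110314, -0.01213772]), 'grip_force': 0.0, 'width': 0.08553316942779367} 0.025
```

View pics/top0.png

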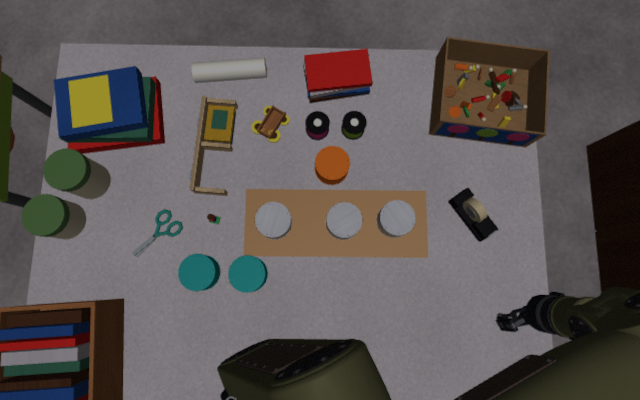

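View pics/scene0.png

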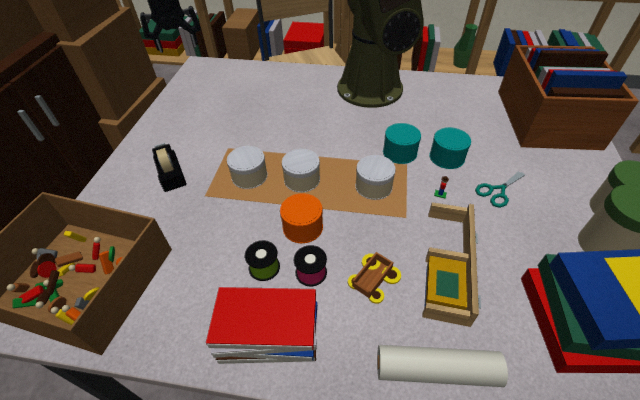

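The top view shows white tins at about (273,220), (344,220) and (397,218). The sorter is at about (190–238, 97–193), with its mouth facing image right (−y). The rider at (214,218) is close to the path. Next I'll measure positions.

```bash
cat > h.py <<'E'
import numpy as np,cv2
from workcell import manip,capture,camera_params
def ray(p,uv,z):
    T=p["world_from_camera"];d=T[:3,:3]@np.array([(uv[0]-p["cx"])/p["fx"],(uv[1]-p["cy"])/p["fy"],1.])
    o=T[:3,3];return (o+d*(z-o[2])/d[2])[:2]
def proj(p,X):
    c=np.linalg.inv(p["world_from_camera"])@np.append(X,1);return np.array([p["cx"]+p["fx"]*c[0]/c[2],p["cy"]+p["fy"]*c[1]/c[2]])
E
python3 - <<'E'
from h import *
im=cv2.imread("pics/top0.png");p=camera_params("top")
h=cv2.cvtColor(im,cv2.COLOR_BGR2HSV)
m=((h[...,1]<60)&(h[...,2]>90)).astype(np.uint8)
m[:192]=0;m[255:]=0;m[:,:247]=0;m[:,425:]=0
m=cv2.morphologyEx(m,cv2.MORPH_OPEN,np.ones((5,5),np.uint8))
for c in cv2.findContours(m,0,1)[0]:
    if cv2.contourArea(c)>300:
        e=cv2.minEnclosingCircle(c);M=cv2.fitEllipse(c);print("tin",e,M,ray(p,M[0],.07), ray(p,e[0],.07),"r",np.linalg.norm(ray(p,(e[0][0]+e[1],e[0][1]),.07)-ray(p,e[0],.07)))
for n,lo,hi,z in(("orange",(5,180,120),(15,255,255),.07),("teal",(80,120,60),(95,255,255),.07)):
    m=cv2.inRange(h,lo,hi)
    for c in cv2.findContours(m,0,1)[0]:
        if cv2.contourArea(c)>300: e=cv2.minEnclosingCircle(c);print(n,e,ray(p,e[0],z))
print("rider",ray(p,(215,218),.03))
cv2.imwrite("pics/crop.png",cv2.resize(im[90:230,175:255],None,fx=5,fy=5,interpolation=cv2.INTER_CUBIC)[:600+100][:, :][:700] if 0 else cv2.resize(im[92:227,180:300],None,fx=4.4,fy=4.4,interpolation=cv2.INTER_CUBIC))
s=cv2.imread("pics/scene0.png");cv2.imwrite("pics/crops.png",cv2.resize(s[165:335,350:500],None,fx=3.5,fy=3.5,interpolation=cv2.INTER_CUBIC))
E
```

```text
tin ((343.9907531738281, 219.97222900390625), 18.414091110229492) ((343.9897155761719, 219.56492614746094), (35.02300262451172, 35.757041931152344), 130.85177612304688) [ 0.4851721  -0.14993532] [ 0.48402208 -0.14994085] r 0.05165477259286979
tin ((272.7034912109375, 219.39892578125), 18.301469802856445) ((272.4407958984375, 219.2303924560547), (34.987648010253906, 35.636688232421875), 52.626625061035156) [0.48315661 0.05032901] [0.48269253 0.04957997] r 0.051154276038613465
tin ((397.1761474609375, 217.39678955078125), 18.225759506225586) ((397.4235534667969, 217.27960205078125), (34.3658332824707, 35.80958557128906), 132.7803192138672) [ 0.49386035 -0.30010714] [ 0.49351786 -0.29940414] r 0.051328798209317544
orange ((331.9902038574219, 162.89706420898438), 17.1153564453125) [ 0.64854321 -0.11510699]
teal ((247.0757598876953, 273.5), 19.074464797973633) [0.33269048 0.11477573]
teal ((196.8148193359375, 271.1851806640625), 19.469776153564453) [0.33709128 0.25209879]
teal ((166.02420043945312, 225.16128540039062), 15.460058212280273) [0.46215986 0.3454967 ]
rider [0.48963691 0.21982381]
```

View pics/crop.png

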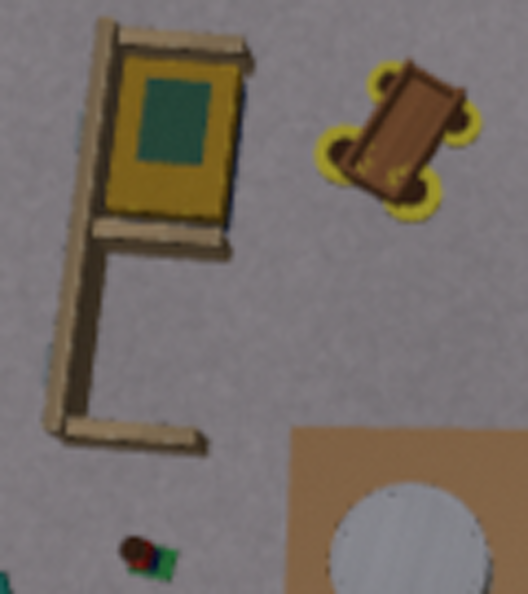

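View pics/crops.png

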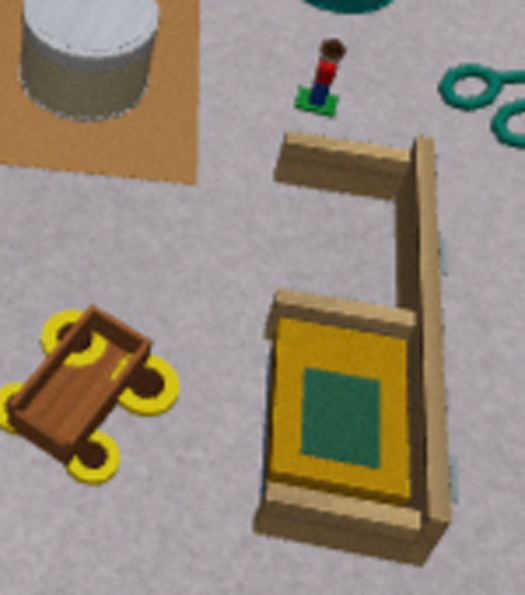

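Pixel positions in the enlarged top crop:
- **Near wall:** the inner top edge runs (67,419) to (196,431).
- **Middle wall:** the bay-side top edge runs (95,238) to (222,245).
- **End board:** its top face runs from (106,18) to (55,430).

The rider stands just outside the near wall, at about (150,560).

```bash
python3 - <<'E'
from h import *
p=camera_params("top")
f=lambda x,y,z:ray(p,((x+.5)/4.4-.5+180,(y+.5)/4.4-.5+92),z)
P={}
for n,a in dict(nw_in_board=(67,419,.045),nw_in_mouth=(198,431,.045),nw_out_mouth=(195,447,.045),mw_in_board=(93,237,.045),mw_in_mouth=(222,245,.045),mw_out_mouth=(222,229,.045),eb_in_far=(118,20,.06),eb_in_near=(64,431,.06),eb_out_far=(98,18,.06),eb_out_near=(46,429,.06),rider=(153,560,.0)).items():
    P[n]=f(*a);print(n,P[n].round(4))
d=P["nw_in_mouth"]-P["nw_in_board"];e=P["mw_in_mouth"]-P["mw_in_board"];b=P["eb_in_near"]-P["eb_in_far"]
for v in(d,e,b):print(np.linalg.norm(v),np.degrees(np.arctan2(v[1],v[0])))
sp=camera_params("scene")
g=lambda x,y,z:ray(sp,((x+.5)/3.5-.5+350,(y+.5)/3.5-.5+165),z)
for n,a in dict(nw_out_mouth=(289,133,.045),nw_in_mouth=(283,145,.045),nw_in_board=(410,162,.045),mw_in_mouth=(278,290,.045),mw_in_board=(413,312,.045),eb_in_near=(416,137,.06),eb_in_far=(430,522,.06),rider=(317,105,0)).items():print("s",n,g(*a).round(4))
for c in [(.485,-.15),(.483,.05),(.4935,-.30)]:print(proj(sp,[*c,.07]))
E
```

```text
nw_in_board [0.5774 0.2795]
nw_in_mouth [0.5707 0.1934]
nw_out_mouth [0.56   0.1948]
mw_in_board [0.7019 0.2702]
mw_in_mouth [0.6978 0.1839]
mw_out_mouth [0.7089 0.1845]
eb_in_far [0.8496 0.2587]
eb_in_near [0.5664 0.2768]
eb_out_far [0.8508 0.2723]
eb_out_near [0.5675 0.2885]
rider [0.491  0.2283]
0.08643688912665866 -94.44258303878286
0.08635303056322999 -92.72628606921228
0.28383959036455797 176.35247494154495
s nw_out_mouth [0.5628 0.1961]
s nw_in_mouth [0.5748 0.1917]
s nw_in_board [0.5778 0.2777]
s mw_in_mouth [0.6996 0.1854]
s mw_in_board [0.7039 0.2688]
s eb_in_near [0.5677 0.2788]
s eb_in_far [0.8536 0.2609]
s rider [0.4895 0.2279]
[300.93756786 160.67907389]
[376.07876549 167.49600735]
[246.02719955 157.48050381]
```

```bash
python3 -m crank '[0,0,0,0,0,-1, 0,0,0,0,0,-1, 0,0,0,0,0,-1, 0,0,0,0,0,-1, 0,0,0,0,0,-1, 0,0,0,0,0,-1, 0,0,0,0,0,-1, 0,0,0,0,0,-1]' 0.4
python3 -m crank '[0,0,0,0,0,-0.76, 0,0,0,0,0,-0.76, 0,0,0,0,0,-0.76, 0,0,0,0,0,-0.76, 0,0,0,0,0,-0.76, 0,0,0,0,0,-0.76, 0,0,0,0,0,-0.76, 0,0,0,0,0,-0.76]'
```

```text
t: 0.9
eef_pos: [0.258, -0.5413, 0.2558]
orientation: [[0.464, 0.886, -0.0], [0.886, -0.464, 0.001], [0.001, -0.001, -1.0]]
contact_force: [-1.0, 0.4, 0.0]
width: 0.0597
grip_force: 0.0
t: 1.7
eef_pos: [0.258, -0.5413, 0.2558]
orientation: [[-0.003, 1.0, -0.0], [1.0, 0.003, 0.001], [0.001, -0.0, -1.0]]
contact_force: [-0.4, 0.8, 0.1]
width: 0.0599
grip_force: 0.0
```

```bash
python3 -m crank '[0.525,0.735,0,0,0,0, 0.525,0.735,0,0,0,0, 0.525,0.735,0,0,0,0, 0.525,0.735,0,0,0,0, 0.525,0.735,0,0,0,0, 0.525,0.735,0,0,0,0, 0.525,0.735,0,0,0,0, 0.525,0.735,0,0,0,0]'
python3 -m crank '[0,0,0,0,0,0, 0,0,0.9,0,0,0, 0,0,0.9,0,0,0, 0,0,0.9,0,0,0, 0,0,0.9,0,0,0, 0,0,0.9,0,0,0, 0,0,0.5,0,0,0, 0,0,0,0,0,0]'
python3 - <<'E'
from h import *
o=manip.get_obs();print(o["eef_pos"],o["contact_force"],o["q"])
a=capture("wrist");b=capture("scene");cv2.imwrite("pics/w1.png",np.hstack([a,b])[:, :]) ;cv2.imwrite("pics/w1.png",cv2.resize(np.hstack([a,b]),(800,250)))
E
```

```text
t: 2.5
eef_pos: [0.4942, -0.3723, 0.2559]
orientation: [[-0.0, 1.0, -0.001], [1.0, 0.0, 0.0], [0.0, -0.001, -1.0]]
contact_force: [0.6, -0.3, 0.3]
width: 0.0597
grip_force: 0.0
t: 3.3
eef_pos: [0.4901, -0.372, 0.0525]
orientation: [[0.0, 1.0, -0.006], [1.0, -0.0, 0.004], [0.004, -0.006, -1.0]]
contact_force: [-0.3, -0.6, -0.2]
width: 0.0601
grip_force: 0.0
[ 0.49005636 -0.37202593  0.05253669] [-0.28161611 -0.57562889 -0.18025044] [-3.71946256e+01  2.84143801e+01 -1.54746301e+01  4.65256404e+01
 -1.87023667e-02  5.28201116e+01]
```

View pics/w1.png

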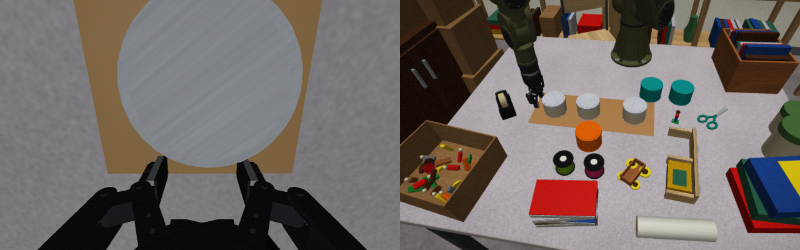

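The wrist view shows the tin centred between the open fingers. Next I'll lower and nudge it gently.

```bash
python3 -m crank '[0,0,0.4,0,0,0, 0.2,0,0,0,0,0, 0.2,0,0,0,0,0, 0.05,0,0,0,0,0, 0.05,0,0,0,0,0, 0.05,0,0,0,0,0, 0.05,0,0,0,0,0, 0.05,0,0,0,0,0]'
python3 -m crank '[0.03,0,0,0,0,0, 0.03,0,0,0,0,0, 0.03,0,0,0,0,0, 0.03,0,0,0,0,0, 0.03,0,0,0,0,0, 0.03,0,0,0,0,0, 0.03,0,0,0,0,0, 0.03,0,0,0,0,0]'
```

```text
t: 4.2
eef_pos: [0.4938, -0.3482, 0.041]
orientation: [[-0.0, 1.0, 0.001], [1.0, 0.0, -0.001], [-0.001, 0.001, -1.0]]
contact_force: [0.9, -3.4, 3.1]
width: 0.0597
grip_force: 0.0
t: 5.0
eef_pos: [0.4932, -0.3377, 0.0402]
orientation: [[-0.0, 1.0, -0.0], [1.0, 0.0, 0.0], [0.0, -0.0, -1.0]]
contact_force: [1.0, -2.5, 2.4]
width: 0.0595
grip_force: 0.0
```

```bash
python3 -m crank '[-0.2,0,0,0,0,0, 0,0,0,0,0,0, 0,0,0,0,0,0, 0,0,0,0,0,0, 0,0,0,0,0,0, 0,0,0,0,0,0, 0,0,0,0,0,0, 0,0,0,0,0,0]'
python3 -m crank '[0.1,0,0,0,0,0, 0.03,0,0,0,0,0, 0.03,0,0,0,0,0, 0.03,0,0,0,0,0, 0.03,0,0,0,0,0, 0.03,0,0,0,0,0, 0.03,0,0,0,0,0, 0.03,0,0,0,0,0]'
python3 - <<'E'
from h import *
im=capture("top");cv2.imwrite("pics/t1.png",im);p=camera_params("top")
o=manip.get_obs();print(o["eef_pos"],o["contact_force"],o["moment"],proj(p,[.49,-.29,.07]))
h=cv2.cvtColor(im,cv2.COLOR_BGR2HSV)
m=((h[...,1]<60)&(h[...,2]>90)).astype(np.uint8)
m[:192]=0;m[255:]=0;m[:,:247]=0;m[:,425:]=0
m=cv2.morphologyEx(m,cv2.MORPH_OPEN,np.ones((5,5),np.uint8))
for c in cv2.findContours(m,0,1)[0]:
    if cv2.contourArea(c)>200:
        e=cv2.minEnclosingCircle(c);print(e,ray(p,e[0],.07))
E
```

```text
t: 5.8
eef_pos: [0.4933, -0.3459, 0.0403]
orientation: [[-0.0, 1.0, -0.0], [1.0, 0.0, 0.0], [0.0, -0.0, -1.0]]
contact_force: [-0.9, -1.0, -0.0]
width: 0.0597
grip_force: 0.0
t: 6.6
eef_pos: [0.4933, -0.3335, 0.0403]
orientation: [[-0.0, 1.0, 0.0], [1.0, 0.0, -0.0], [-0.0, 0.0, -1.0]]
contact_force: [-0.5, -1.3, 0.4]
width: 0.0599
grip_force: 0.0
[ 0.49330885 -0.33333866  0.0403408 ] [ 0.10058242 -1.02495669  0.60418181] [-0.19964159  0.04254671 -0.02655472] [393.85686837 218.58983786]
((343.8412780761719, 219.9642791748047), 18.478805541992188) [ 0.48403834 -0.14952175]
((272.9599914550781, 219.5257110595703), 18.586685180664062) [0.48234587 0.04885208]
((389.5, 217.46875), 17.87731170654297) [ 0.49299358 -0.27780007]
```

Tin a reads only about 1.3 N and moved 2 cm, so it is empty. Now tin b.

```bash
python3 -m crank '[-0.15,0,0,0,0,0, 0,0,-0.8,0,0,0, 0,0,-0.8,0,0,0, 0,0,-0.8,0,0,0, 0.85,-0.1,0,0,0,0, 0.85,-0.1,0,0,0,0, 0.85,0,0,0,0,0, 0.85,0,0,0,0,0]'
python3 -m crank '[0,0,0,0,0,0, 0,0,0.8,0,0,0, 0,0,0.8,0,0,0, 0,0,0.6,0,0,0, 0,0,0.2,0,0,0, 0,0,0,0,0,0, 0,0,0,0,0,0, 0,0,0,0,0,0]'
```

```text
t: 7.45
eef_pos: [0.485, -0.2027, 0.1365]
orientation: [[0.0, 1.0, 0.0], [1.0, -0.0, 0.0], [0.0, 0.0, -1.0]]
contact_force: [1.1, 0.1, 0.6]
width: 0.0598
grip_force: 0.0
t: 8.25
eef_pos: [0.4862, -0.2041, 0.0416]
orientation: [[-0.0, 1.0, 0.002], [1.0, 0.0, -0.001], [-0.001, 0.002, -1.0]]
contact_force: [0.9, 0.1, 0.0]
width: 0.0599
grip_force: 0.0
```

```bash
python3 -m crank '[0.04,0,0,0,0,0, 0.04,0,0,0,0,0, 0.04,0,0,0,0,0, 0.04,0,0,0,0,0, 0.04,0,0,0,0,0, 0.04,0,0,0,0,0, 0.04,0,0,0,0,0, 0.04,0,0,0,0,0]'
```

```text
t: 9.05
eef_pos: [0.4854, -0.1907, 0.0404]
orientation: [[-0.0, 1.0, 0.0], [1.0, 0.0, -0.0], [-0.0, 0.0, -1.0]]
contact_force: [-0.3, -2.6, 2.4]
width: 0.0595
grip_force: 0.0
```

```bash
python3 -m crank '[0,0,0,0,0,0, -0.05,0,-0.02,0,0,0, 0,0,0,0,0,0, 0.05,0,0,0,0,0, 0.04,0,0,0,0,0, 0.04,0,0,0,0,0, 0.04,0,0,0,0,0, 0.04,0,0,0,0,0]'
```

```text
t: 9.85
eef_pos: [0.4851, -0.1841, 0.0411]
orientation: [[-0.0, 1.0, -0.0], [1.0, 0.0, 0.0], [0.0, -0.0, -1.0]]
contact_force: [1.1, -1.5, -0.7]
width: 0.0601
grip_force: 0.0
```

```bash
python3 -m crank '[-0.15,0,0,0,0,0, 0,0,-0.8,0,0,0, 0,0,-0.8,0,0,0, 0,0,-0.8,0,0,0, 0,0,0,0,0,1, 0,0,0,0,0,1, 0,0,0,0,0,1, 0,0,0,0,0,1]'
python3 -m crank '[0,0,0,0,0,1, 0,0,0,0,0,1, 0,0,0,0,0,1, 0,0,0,0,0,1, 0,0,0,0,0,1, 0,0,0,0,0,1, 0,0,0,0,0,1, 0,0,0,0,0,1]'
python3 -m crank '[0,0,0,0,0,0.85, 0,0,0,0,0,0.85, 0.15,-0.9,0,0,0,0, 0.15,-0.9,0,0,0,0, 0.15,-0.9,0,0,0,0, 0.15,-0.9,0,0,0,0, 0.15,-0.9,0,0,0,0, 0.15,-0.9,0,0,0,0]'
python3 -m crank '[0,0,0,0,0,0, 0,0,0,0,0,0, 0,0,0,0,0,0, 0,0,0,0,0,0, 0,0,0,0,0,0, 0,0,0,0,0,0, 0,0,0,0,0,0, 0,0,0,0,0,0]'
python3 - <<'E'
from h import *
o=manip.get_obs();x=o["eef_pos"];R=o["orientation"]
im=capture("top");p=camera_params("top")
h=cv2.cvtColor(im,cv2.COLOR_BGR2HSV)
m=((h[...,1]<60)&(h[...,2]>90)).astype(np.uint8)
m[:192]=0;m[255:]=0;m[:,:247]=0;m[:,425:]=0
m=cv2.morphologyEx(m,cv2.MORPH_OPEN,np.ones((5,5),np.uint8))
for c in cv2.findContours(m,0,1)[0]:
    if cv2.contourArea(c)>200:
        e=cv2.minEnclosingCircle(c);print(e,ray(p,e[0],.07))
c=np.array([.4825,.0495]);print(x,"c in tool",R[:2,:2].T@(c-x[:2])/.04)
E
```

```text
t: 10.65
eef_pos: [0.4852, -0.1906, 0.1372]
orientation: [[0.317, 0.948, 0.0], [0.948, -0.317, 0.0], [0.0, 0.0, -1.0]]
contact_force: [0.1, -0.7, 0.4]
width: 0.0597
grip_force: 0.0
t: 11.45
eef_pos: [0.4851, -0.1906, 0.1371]
orientation: [[0.821, 0.571, -0.0], [0.571, -0.821, 0.0], [0.0, -0.0, -1.0]]
contact_force: [0.1, -0.4, 0.3]
width: 0.0596
grip_force: 0.0
t: 12.25
eef_pos: [0.4179, 0.0192, 0.1372]
orientation: [[0.889, 0.457, 0.0], [0.457, -0.889, 0.0], [0.0, -0.0, -1.0]]
contact_force: [-0.2, 0.1, 0.1]
width: 0.0595
grip_force: 0.0
t: 13.05
eef_pos: [0.4185, 0.018, 0.1371]
orientation: [[0.889, 0.457, -0.0], [0.457, -0.889, -0.0], [-0.0, -0.0, -1.0]]
contact_force: [0.8, -0.6, 0.3]
width: 0.0597
grip_force: 0.0
((337.0, 220.0), 18.35765838623047) [ 0.48365444 -0.13034652]
((389.7746887207031, 217.54721069335938), 18.394386291503906) [ 0.49278274 -0.27856913]
[0.41845697 0.01801062 0.13706358] c in tool [1.7838649  0.03175024]
```

```bash
python3 -m crank '[0,0,0.8,0,0,0, 0,0,0.8,0,0,0, 0,0,0.6,0,0,0, 0,0,0.2,0,0,0, 0,0,0,0,0,0, 0.2,0,0,0,0,0, 0.1,0,0,0,0,0, 0.05,0,0,0,0,0]'
python3 -m crank '[0.05,0,0,0,0,0, 0.05,0,0,0,0,0, 0.05,0,0,0,0,0, 0.05,0,0,0,0,0, 0.05,0,0,0,0,0, 0.05,0,0,0,0,0, 0.05,0,0,0,0,0, 0.05,0,0,0,0,0]'
python3 -m crank '[0.05,0,0,0,0,0, 0.05,0,0,0,0,0, 0.05,0,0,0,0,0, 0.05,0,0,0,0,0, 0.05,0,0,0,0,0, 0.05,0,0,0,0,0, 0.05,0,0,0,0,0, 0.05,0,0,0,0,0]'
```

```text
t: 13.9
eef_pos: [0.4329, 0.025, 0.0423]
orientation: [[0.889, 0.458, 0.003], [0.458, -0.889, 0.0], [0.003, 0.001, -1.0]]
contact_force: [-0.1, 0.4, 1.1]
width: 0.0597
grip_force: 0.0
t: 14.7
eef_pos: [0.4426, 0.0306, 0.0406]
orientation: [[0.89, 0.457, -0.004], [0.457, -0.89, -0.003], [-0.005, 0.001, -1.0]]
contact_force: [-6.7, -4.6, 5.5]
width: 0.0597
grip_force: 1.3
t: 15.5
eef_pos: [0.4562, 0.0383, 0.0404]
orientation: [[0.889, 0.457, -0.005], [0.457, -0.889, -0.002], [-0.006, -0.001, -1.0]]
contact_force: [-8.3, -4.6, 6.5]
width: 0.0597
grip_force: 0.8
```

Tin c resists with 8–9 N, so it is the full one. I'll push it to the point before the mouth.

```bash
python3 -m crank '[0.15,0,0,0,0,0, 0.15,0,0,0,0,0, 0.15,0,0,0,0,0, 0.15,0,0,0,0,0, 0.15,0,0,0,0,0, 0.15,0,0,0,0,0, 0.15,0,0,0,0,0, 0.15,0,0,0,0,0]'
python3 -m crank '[0.15,0,0,0,0,0, 0.15,0,0,0,0,0, 0.15,0,0,0,0,0, 0.15,0,0,0,0,0, 0.15,0,0,0,0,0, 0.15,0,0,0,0,0, 0.15,0,0,0,0,0, 0.15,0,0,0,0,0]'
python3 -m crank '[0.15,0,0,0,0,0, 0.15,0,0,0,0,0, 0.15,0,0,0,0,0, 0.15,0,0,0,0,0, 0.15,0,0,0,0,0, 0.15,0,0,0,0,0, 0.1,0,0,0,0,0, 0.05,0,0,0,0,0]'
python3 - <<'E'
from h import *
o=manip.get_obs();x=o["eef_pos"];R=o["orientation"];print(x,x[:2]+.051*R[:2,0])
cv2.imwrite("pics/t2.png",capture("top")[60:300,120:440])
E
```

```text
t: 16.3
eef_pos: [0.4994, 0.0605, 0.0403]
orientation: [[0.889, 0.457, -0.005], [0.457, -0.889, -0.002], [-0.005, -0.001, -1.0]]
contact_force: [-5.3, -3.6, 3.1]
width: 0.06
grip_force: 0.3
t: 17.1
eef_pos: [0.5421, 0.0823, 0.0402]
orientation: [[0.889, 0.457, -0.005], [0.457, -0.889, -0.002], [-0.005, -0.001, -1.0]]
contact_force: [-6.6, -3.3, 3.8]
width: 0.0594
grip_force: 0.4
t: 17.9
eef_pos: [0.5798, 0.1016, 0.0402]
orientation: [[0.889, 0.457, -0.005], [0.457, -0.889, -0.002], [-0.005, -0.001, -1.0]]
contact_force: [-6.5, -2.8, 4.0]
width: 0.0597
grip_force: 0.4
[0.57979433 0.10161047 0.04021738] [0.62514951 0.124931  ]
```

View pics/t2.png

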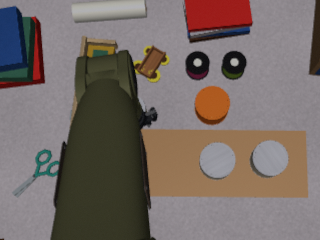

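The arm hides the tin here. The empty tins are standing in place. I'll back off and go round behind tin c.

```bash
python3 -m crank '[-0.5,0,0,0,0,0, 0,0,-0.8,0,0,0, 0,0,-0.8,0,0,0, 0,0,-0.8,0,0,0, 0,0,0,0,0,-1, 0,0,0,0,0,-1, 0,0,0,0,0,-1, 0,0,0,0,0,-1]'
python3 -m crank '[0,0,0,0,0,-1, 0,0,0,0,0,-1, 0,0,0,0,0,-1, 0,0,0,0,0,-1, 0,0,0,0,0,-1, 0,0,0,0,0,-1, 0,0,0,0,0,-1, 0,0,0,0,0,-1]'
python3 -m crank '[0,0,0,0,0,-0.9, -0.5,0.75,0,0,0,0, -0.5,0.75,0,0,0,0, 0,0,0,0,0,0, 0,0,0,0,0,0, 0,0,0,0,0,0, 0,0,0,0,0,0, 0,0,0,0,0,0]'
python3 - <<'E'
from h import *
o=manip.get_obs();x=o["eef_pos"];R=o["orientation"];print(x)
p=camera_params("wrist");im=capture("wrist");print(p["world_from_camera"][:3,3])
for c in [(.625,.125,.07),(.572,.193,.045),(.6985,.184,.045)]:
    q=proj(p,c);print(q);cv2.circle(im,tuple(int(v) for v in q),4,(0,0,255),-1)
cv2.imwrite("pics/w2.png",im)
E
```

```text
t: 18.75
eef_pos: [0.5642, 0.0933, 0.1371]
orientation: [[0.698, 0.716, 0.0], [0.716, -0.698, 0.0], [0.0, -0.0, -1.0]]
contact_force: [-0.0, 0.4, 0.1]
width: 0.0599
grip_force: 0.0
t: 19.55
eef_pos: [0.5642, 0.0933, 0.1369]
orientation: [[0.132, 0.991, -0.0], [0.991, -0.132, 0.0], [0.0, -0.0, -1.0]]
contact_force: [-0.2, -1.0, -0.3]
width: 0.06
grip_force: 0.0
t: 20.35
eef_pos: [0.621, 0.0501, 0.1372]
orientation: [[0.063, 0.998, -0.0], [0.998, -0.063, 0.0], [0.0, -0.0, -1.0]]
contact_force: [0.8, -0.2, -0.1]
width: 0.06
grip_force: 0.0
[0.6209854  0.05008288 0.13718913]
[0.62584855 0.13217998 0.2548712 ]
[322.26296942 114.86528725]
[230.30455426   5.2673745 ]
[433.85378114   7.03201025]
```

View pics/w2.png

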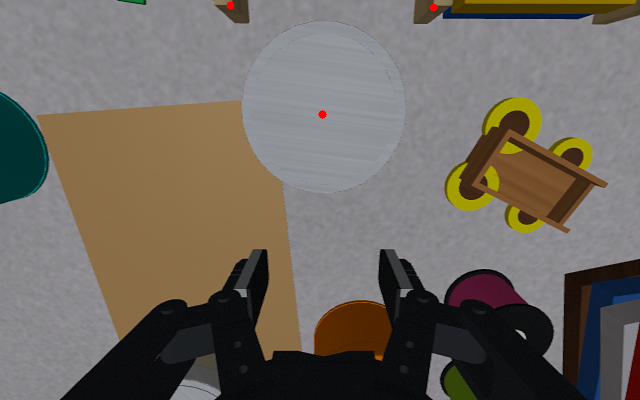

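Tin c's lid is centred at about (323,107). The wall ends show at the top edge, near (230,8) and (430,8). I'll enlarge that strip and overlay the bottom corners.

```bash
python3 - <<'E'
from h import *
o=manip.get_obs();R=o["orientation"];x=o["eef_pos"]
p=camera_params("wrist");im=capture("wrist")
c=ray(p,(323.5,107),.07);print("tin",c,"r",[np.linalg.norm(ray(p,u,.07)-c) for u in((242,107),(405,107),(323,21),(323,193))])
u=np.array([.063,.998]);org=np.array([.6375,.2245]);print("tin in sorter",(c-org)@[.998,-.063],(c-org)@u,"tool",R[:2,:2].T@(c-x[:2])/.04)
b=cv2.resize(im[0:50,200:460],None,fx=3,fy=3,interpolation=cv2.INTER_CUBIC)
for q,col in (((.572,.193,.045),(0,0,255)),((.6985,.184,.045),(0,0,255)),((.572,.193,0),(255,0,0)),((.6985,.184,0),(255,0,0)),((.56,.194,0),(0,255,0))):
    v=proj(p,q);print(v);cv2.circle(b,(int((v[0]-200)*3),int(v[1]*3)),3,col,-1)
cv2.imwrite("pics/w3.png",b)
E
```

```text
tin [0.6262045  0.12946197] r [np.float64(0.04947407326338975), np.float64(0.04949440868072586), np.float64(0.04557606106150639), np.float64(0.05464693610377863)]
tin in sorter -0.005285516799734253 -0.09555957360659535 tool [1.98918577e+00 1.93832608e-03]
[230.04065429   5.19982372]
[433.5518531    6.95817878]
[247.77434544  23.77634234]
[412.43209203  25.16717787]
[232.09383591  23.4273112 ]
```

View pics/w3.png

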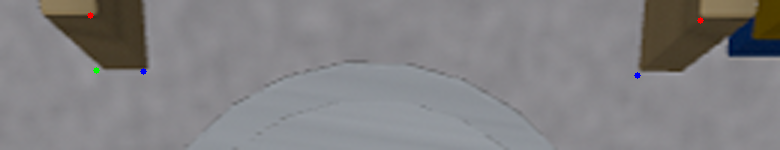

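The projected corners match to about 1 mm. The tin sits 5 mm left of the bay's middle line, so I'll push with a small sideways correction.

```bash
python3 -m crank '[0,0,0.8,0,0,0, 0,0,0.8,0,0,0, 0,0,0.6,0,0,0, 0,0,0.2,0,0,0, 0,0,0,0,0,0, 0.2,0,0,0,0,0, 0.2,0,0,0,0,0, 0.1,0,0,0,0,0]'
python3 -m crank '[0.1,0,0,0,0,0, 0.1,0,0,0,0,0, 0.12,0.02,0,0,0,0, 0.12,0.02,0,0,0,0, 0.12,0.02,0,0,0,0, 0.12,0.02,0,0,0,0, 0.12,0.03,0,0,0,0, 0.12,0.03,0,0,0,0]'
python3 - <<'E'
from h import *
x=manip.get_obs()["eef_pos"];d=x[:2]-[.6375,.2245];print("tcp in sorter",d@[.998,-.063],d@[.063,.998])
p=camera_params("wrist");im=capture("wrist")
for q in((.572,.193,.045),(.6985,.184,.045)):cv2.circle(im,tuple(int(v) for v in proj(p,q)),3,(0,0,255),-1)
cv2.imwrite("pics/w4.png",im)
E
```

```text
t: 21.25
eef_pos: [0.624, 0.0708, 0.0426]
orientation: [[0.063, 0.998, 0.002], [0.998, -0.063, 0.001], [0.001, 0.002, -1.0]]
contact_force: [-1.1, -0.2, 0.1]
width: 0.0597
grip_force: 0.0
t: 22.05
eef_pos: [0.6307, 0.1039, 0.0419]
orientation: [[0.065, 0.998, 0.0], [0.998, -0.065, -0.004], [-0.004, 0.0, -1.0]]
contact_force: [-2.5, -8.8, 6.2]
width: 0.0597
grip_force: 1.5
tcp in sorter 0.0007629191666991512 -0.12080209736167778
```

View pics/w4.png

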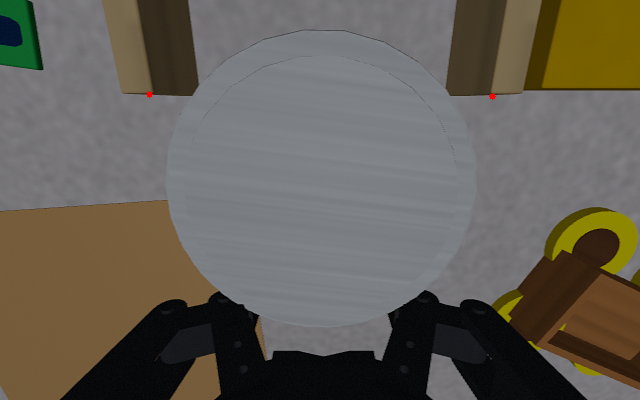

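The tin (321,178) is centred on the bay (150–492, middle 321). I'll push on with 70 mm to go.

```bash
python3 -m crank '[0.12,0,0,0,0,0, 0.12,0,0,0,0,0, 0.12,0,0,0,0,0, 0.12,0,0,0,0,0, 0.12,0,0,0,0,0, 0.12,0,0,0,0,0, 0.12,0,0,0,0,0, 0.12,0,0,0,0,0]'
python3 -m crank '[0.12,0,0,0,0,0, 0.12,0,0,0,0,0, 0.1,0,0,0,0,0, 0.08,0,0,0,0,0, 0.05,0,0,0,0,0, 0.05,0,0,0,0,0, 0.05,0,0,0,0,0, 0.05,0,0,0,0,0]'
python3 -c "
from h import *
x=manip.get_obs()['eef_pos'];d=x[:2]-[.6375,.2245];print('tcp in sorter',d@[.998,-.063],d@[.063,.998])"
```

```text
t: 22.9
eef_pos: [0.6337, 0.1423, 0.0419]
orientation: [[0.065, 0.998, 0.001], [0.998, -0.065, -0.004], [-0.004, 0.001, -1.0]]
contact_force: [-0.7, -8.3, 3.8]
width: 0.0598
grip_force: 2.0
t: 23.7
eef_pos: [0.6352, 0.1669, 0.0419]
orientation: [[0.065, 0.998, 0.001], [0.998, -0.065, -0.004], [-0.004, 0.001, -1.0]]
contact_force: [0.4, -7.5, 5.4]
width: 0.0599
grip_force: 2.1
tcp in sorter 0.001375311612163418 -0.057600234714977314
```

Now the last ~7 mm, slowly.

```bash
python3 -m crank '[0.03,0,0,0,0,0, 0.03,0,0,0,0,0, 0.02,0,0,0,0,0, 0.02,0,0,0,0,0, 0.02,0,0,0,0,0, 0.02,0,0,0,0,0, 0.02,0,0,0,0,0, 0.02,0,0,0,0,0]'
```

```text
t: 24.5
eef_pos: [0.6356, 0.1729, 0.0419]
orientation: [[0.066, 0.998, 0.001], [0.998, -0.066, -0.006], [-0.006, 0.001, -1.0]]
contact_force: [-0.4, -13.7, 7.2]
width: 0.0602
grip_force: 3.0
```

```bash
python3 -m crank '[0.015,0,0,0,0,0, 0.015,0,0,0,0,0, 0,0,0,0,0,0, 0,0,0,0,0,0, 0,0,0,0,0,0, 0,0,0,0,0,0, 0,0,0,0,0,0, 0,0,0,0,0,0]'
```

```text
t: 25.3
eef_pos: [0.6356, 0.173, 0.0419]
orientation: [[0.066, 0.998, 0.001], [0.998, -0.066, -0.008], [-0.008, 0.002, -1.0]]
contact_force: [-2.1, -14.4, 6.3]
width: 0.0595
grip_force: 3.4
```

It has stalled against the end board. I'll back off, lift, and check.

```bash
python3 -m crank '[-0.1,0,0,0,0,0, -0.3,0,0,0,0,0, -0.4,0,0,0,0,0, 0,0,-0.8,0,0,0, 0,0,-0.9,0,0,0, 0,0,-0.9,0,0,0, 0,0,-0.9,0,0,0, 0,0,0,0,0,0]'
python3 -m crank '[-0.9,-0.5,0,0,0,0, -0.9,-0.5,0,0,0,0, -0.9,-0.5,0,0,0,0, -0.9,-0.5,0,0,0,0, -0.9,-0.5,0,0,0,0, -0.9,-0.5,0,0,0,0, -0.9,-0.5,0,0,0,0, -0.9,-0.5,0,0,0,0]'
python3 -m crank '[-0.9,-0.3,0,0,0,0, -0.9,-0.3,0,0,0,0, -0.9,-0.3,0,0,0,0, -0.9,-0.3,0,0,0,0, 0,0,0,0,0,0, 0,0,0,0,0,0, 0,0,0,0,0,0, 0,0,0,0,0,0]'
python3 - <<'E'
from h import *
p=camera_params("top");im=capture("top");cv2.imwrite("pics/t3.png",im[30:330,130:530])
q=proj(p,[.6375,.2245,.07]);print("home at",q)
h=cv2.cvtColor(im,cv2.COLOR_BGR2HSV)
m=((h[...,1]<60)&(h[...,2]>90)).astype(np.uint8)
m=cv2.morphologyEx(m,cv2.MORPH_OPEN,np.ones((5,5),np.uint8))
for c in cv2.findContours(m,0,1)[0]:
    e=cv2.minEnclosingCircle(c)
    if 15<e[1]<21:
        w=ray(p,e[0],.07);d=w-[.6375,.2245];print(e,w,"sorter",d@[.998,-.063],d@[.063,.998])
E
```

```text
t: 26.1
eef_pos: [0.6364, 0.1452, 0.1871]
orientation: [[0.064, 0.998, 0.009], [0.998, -0.064, 0.002], [0.003, 0.009, -1.0]]
contact_force: [1.3, -0.1, 0.5]
width: 0.0599
grip_force: 0.0
t: 26.9
eef_pos: [0.4535, -0.1334, 0.1806]
orientation: [[0.064, 0.998, -0.0], [0.998, -0.064, 0.0], [0.0, -0.0, -1.0]]
contact_force: [0.8, -0.6, 1.2]
width: 0.06
grip_force: 0.0
t: 27.7
eef_pos: [0.3985, -0.2715, 0.1809]
orientation: [[0.062, 0.998, -0.0], [0.998, -0.062, 0.0], [0.0, -0.0, -1.0]]
contact_force: [-0.8, -0.1, 0.3]
width: 0.06
grip_force: 0.0
home at [213.17884459 164.75810903]
((337.0, 220.0), 18.35765838623047) [ 0.48365444 -0.13034652] sorter -0.13118254137775992 -0.3638290976424175
((389.6536560058594, 216.88790893554688), 18.021955490112305) [ 0.49464612 -0.27825996] sorter -0.11089429260581203 -0.5107542366101697
((26.271930694580078, 108.34210205078125), 16.230289459228516) [0.79804181 0.77698663] sorter 0.12541406806355768 0.5614957904152243
```

View pics/t3.png

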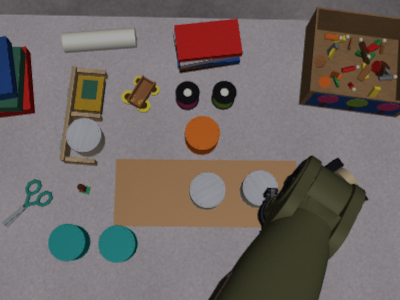

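Tin c's lid is at about (214,165) in the full image, against a home position of (213,165). The bystanders are where they were, and both empty tins moved about 2 cm. I'm handing in.

```bash
python3 -c "
from workcell import finish_job;print(finish_job())"
```

```text
the job is handed in; nothing more can be done
None
```

The full tin was tin_c: it took about 6–9 N to slide, against about 1–1.5 N for the other two. It is now home in the free bay against the end board; the two empty tins each moved about 2 cm, nothing else was disturbed, and I handed the job in at about 28 s.

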